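# Swarf tray under the rod

### The arm

A 6-joint arm with a two-finger parallel gripper is mounted at the origin on the work surface. World frame = base frame: x ahead of the robot, y to its left, z up, the work surface at z = 0. Lengths are in mm, angles in rad, forces in N, time in s.
With the tool pointing down it reaches from about 350 to 775 mm from the base axis. Payload 7.3 kg.
Tool frame: the origin (TCP) lies midway between the tips of the shut fingers; the grasp point (between the pads) lies 19 mm behind it; z points along the fingers, y is the line along which they close (so a half turn about z gives the same grasp; the last joint's range is limited). The gripper opens to 92 mm and grips with 3 to 60 N. Pads are 19 mm wide; open, the fingers measure 130 mm over their backs; the gripper's body (75 mm by 190 mm) begins 47 mm behind the grasp point.
Start: joints at [-1.282, 0.342, 1.524, -0, 1.275, -0.146], TCP at [221.169, -476.161, 226.741] pointing down, gripper open.
Joint ranges: [-2.53, 2.53], [-0.77, 2.02], [0.04, 2.7], [-1, 4.14], [0.28, 2.66], [-3.11, 3.11]. Speed limits (rad/s): [2.57, 2.57, 3.14, 3.14, 3.14, 3.14].

### API

Orientations are given as [roll, pitch, yaw] about the fixed x, y, z axes, in that order (R = Rz(yaw) Ry(pitch) Rx(roll)).
In Python, from plant import bot gives the robot as it stands.
- The arm moves only by the tool servo_tool, never from a script. Its argument "deltas" is a list of rows, each a list of 2 entries, a list of its own where there are three numbers: the shift along the tool's x, y, z in m, then the turn, a rotation vector about the tool's x, y, z in degrees. A call has 1 to 20 rows; each row shifts and turns the commanded pose from where the row before left it, along the tool's axes as they then stand; what a row does not reach is not made up. A row lasts 1/8 s, in which the tool goes at most 62.5 mm and 10.7 degrees, less where a joint would pass 70% of its speed; a pose out of reach is approached as far as the arm can. A call with a gripper value outside its range is refused whole. "fingers" is the opening, from 0 (shut) to 1 (fully open), set as the call begins (left out, the last holds). The fingers move at their own pace and stop on an object; the grip force is fixed at half the most. Time passes only in rows, so rows that do not move let the fingers close. It gives the time, the measured TCP pose, the force, the opening and the grip force at its end, in the units of the state.
- bot.get_obs(): the state, without advancing time (a new reading comes with each control period).
- bot.capture(name): name is "scene" or "side" or "wrist"; returns the picture (384x512x3 uint8, red, green, blue); there is no depth.
- bot.camera_model(name): a dict with "mtx" (3x3 intrinsics, pixels), "xyz" and "rotation" of the camera in the world. Camera axes: x right, y down, z forward; pixel columns grow to the right and rows downward; lengths in mm; the calibration is good to about 2 mm. A picture is of the moment at which its call begins: read the wrist's pose just before it. camera_model takes no time and is no camera call; for the wrist camera it gives the pose at the moment of the call.
- bot.close_job(): hands the job in; it is judged then, once.
The state is a dict: "time": time; "joint_positions": joint angles; "dq": joint speeds; "tau": joint torques, N m; "tool_pos": TCP position; "tcp_rot": TCP orientation; "contact_force": force on the tool from outside, world axes, zero at the start; "moment": the same for the moment, N m; "grip_width": finger opening in mm; "finger_force": force on a finger pad.
Only numpy, scipy, OpenCV 4.12 (cv2) and the standard library are available. Lean on these libraries where they do the work, as an engineer would, in place of code of your own. Each camera call takes 0.05 s, during which the arm holds its last target. There are 200 camera calls.

### The job

Lift only the top tray off the nested pile in the rack and put it flat on the bench under the free end of the threaded rod, so that the end of the rod is over the middle of the tray. Push the rack's gate shut until it seats on its catch. Handle the tray gently, without dropping or flinging it, leave the other two trays nested in the rack, and do not disturb the copper coupling, the T-nut or the washers.

Things in the scene. Friction and masses are not known exactly. Their poses are not given: they have to be found in the camera images.
- tray_top: top of three nested steel trays, 0.22 kg: 120 long (x), 64 wide (y), 31 high; origin centre of underside, z up. Its rim is an upright band 120 x 64 outside, 13 high, wall 4; below it a 4 high groove 2 deep, then a body 108 x 52, 14 high. Nested, it rests on the next tray's rim 17 lower and flush: fingers over 17 mm below the top rim grip that tray too. Play 2 mm a side
- tray_mid: the middle tray of the pile, same shape and frame; stays in the rack
- tray_low: the bottom tray of the pile, same shape and frame, lying on the rack's 4 mm thick floor; stays in the rack
- rack: fixed open-topped steel rack holding the pile, 158 (x) by 148 (y) by 50 high, walls 4. Origin centre of underside. Its -x side is closed by the gate; next to the gate's free edge stands a catch post with a sprung ball (50 high, 8 to 20 beyond the rack's -y wall, 14 out past the front)
- gate (a joint): gate angle, rad: 0 = shut and seated on the catch, positive = open (free edge swings out to the rack's -x side). Upright flat plate 146 wide, 50 high, 8 thick, hinged upright at the rack's +y front corner. Near 0.1 rad it meets the catch ball and must be pushed past it (about 4 N at the free edge), then snaps to 0
- gate_hinge (a point): point on the gate's hinge axis, mid-thickness, 50 above the bench; turns with the gate: x through the gate to its inner side (into the rack when shut), y from free edge to hinge, z up
- gate_edge (a point): the gate's free vertical edge, middle of its thickness, at its top (50 above the bench), 146 from the hinge; same axes as gate_hinge
- vise: small cast-iron vise fixed to the bench, 145 high, round foot 110 in diameter. Origin centre of the foot's underside. x runs from the lever handle (103 out on the -x side, 24 to 144 high) through the jaws (74 wide in y; body reaches +82 in x). It grips a level threaded rod lying along its y axis
- rod_end (a point): centre of the free end face of the threaded rod (12 in diameter, level, axis 125 above the bench), 170 from the vise's centre on its -y side; the rod runs from here along +y of these axes (same as the vise's). The other end sticks out 130 on the vise's far side
- coupling: copper pipe coupling standing upright, 31 in diameter, 40 high; origin centre of its underside; a bystander
- t_nut: black anodized T-nut, 30 x 30 x 20 high; origin centre of its underside; a bystander
- washers: stack of five rusty steel washers rusted together, 34 in diameter, 15 high; origin centre of its underside; a bystander
Not all that is in view belongs to the job. What is shaped like the tray_mid but yellow is not meant.

How it is judged:
By the outcome, as a careful person would: the job done as asked, in the order asked, and still so for the second after the job is handed in, with the robot touching nothing.
It also fails if it takes over 69 s, if anything falls off the work surface, if the arm or the gripper's body presses on something with over 40 N, if the wrist force passes 120 N, or if a joint passes its speed limit or range.

## Working session

There is one attempt and no reset: what is moved stays moved. The work goes in short steps, Python scripts to look and compute and a tool call to move; the robot and the scene stay as the last step left them, time stands still between calls to the robot, and variables do not carry over. Pictures are saved under pics/ and viewed, at most 10 in all, crops included, and the job is handed in when it is done.

Besides the shell and the picture viewer there is one more tool, called after "Emit:" by a JSON object that holds its "name" and its "arguments", one argument or row to a line. servo_tool: Moves the arm, as the interface text tells. Its arguments: {"type":"object","properties":{"deltas":{"type":"array"},"fingers":{"type":"number"}},"required":["deltas"]}

```bash
ls; mkdir -p pics; python3 - <<'E'
from plant import bot
import cv2,numpy as np
o=bot.get_obs();print(o['time'],o['tool_pos'],o['tcp_rot'],o['grip_width'])
for n in ['scene','side']:
    im=bot.capture(n);cv2.imwrite(f'pics/{n}0.png',im[:,:,::-1])
    cv2.imwrite(f'pics/{n}0v.png',cv2.resize(im[:,:,::-1],(800,600)))
    m=bot.camera_model(n);print(n,m)
E
```

```text
pics
0.0 [ 221.05452255 -475.74586395  226.04580004] [-3.14008277e+00 -2.26238000e-04  4.34821963e-01] 92.05530873056668
scene {'mtx': array([[459.30321602,   0.        , 253.09878891],
       [  0.        , 459.30321602, 190.92578089],
       [  0.        ,   0.        ,   1.        ]]), 'xyz': array([1062.36271188,  610.23178979,  835.24740406]), 'rotation': array([-2.30812447,  0.01458109,  2.48453039])}
side {'mtx': array([[455.75869328,   0.        , 257.31784246],
       [  0.        , 455.75869328, 196.57405341],
       [  0.        ,   0.        ,   1.        ]]), 'xyz': array([522.05919073, 895.66919455, 735.30153629]), 'rotation': array([-2.1613675 , -0.01821143, -3.04124656])}
```

View pics/scene0v.png

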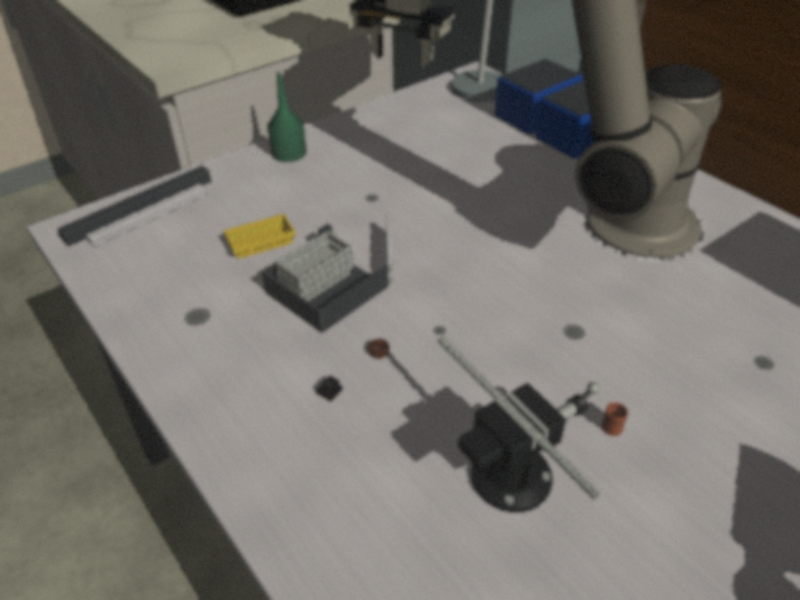

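View pics/side0v.png

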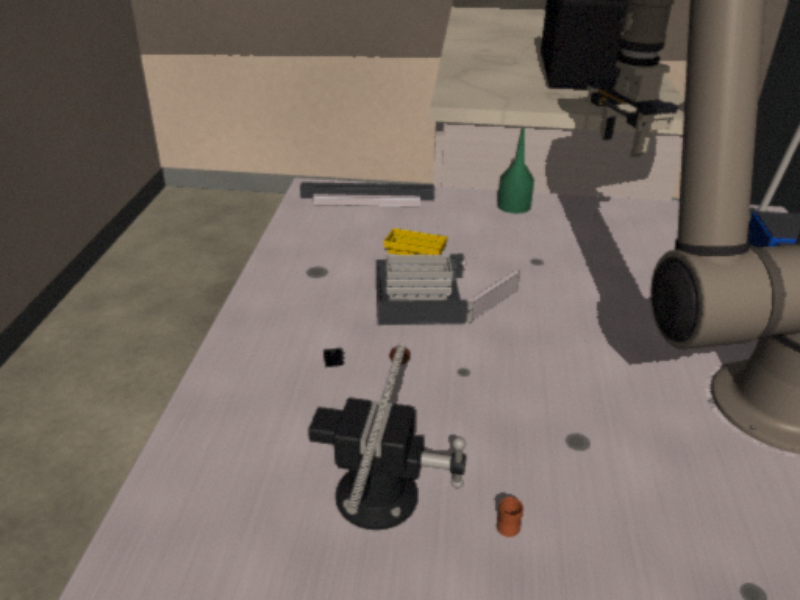

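```bash
python3 - <<'E'
import cv2,numpy as np
a=cv2.imread('pics/scene0.png');b=cv2.imread('pics/side0.png')
c=a[130:255,160:300];d=b[145:245,200:340]
f=lambda i:cv2.resize(i,None,fx=5.6,fy=5.6,interpolation=cv2.INTER_CUBIC)
for n,i in (('c1',f(c)[:600]),('c2',f(d))):
    cv2.imwrite(f'pics/{n}.png',i)
    print(i.shape)
E
```

```text
(600, 784, 3)
(560, 784, 3)
```

View pics/c1.png

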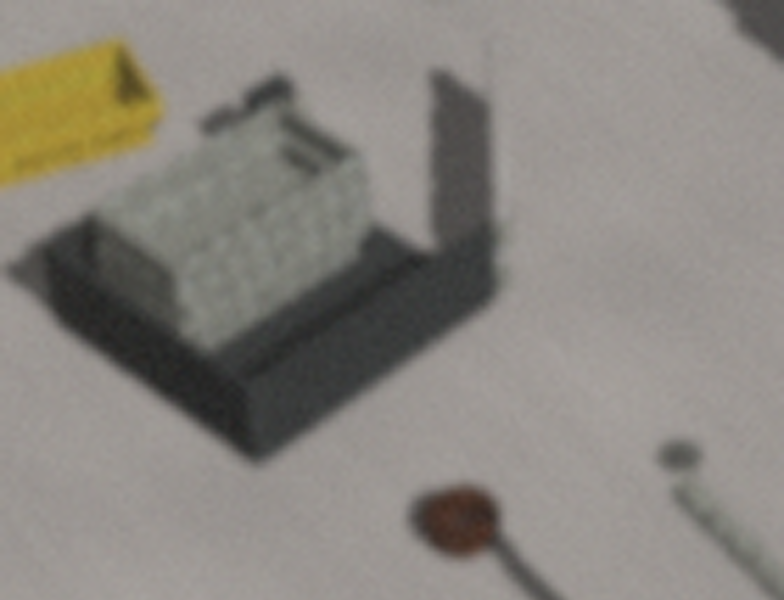

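View pics/c2.png

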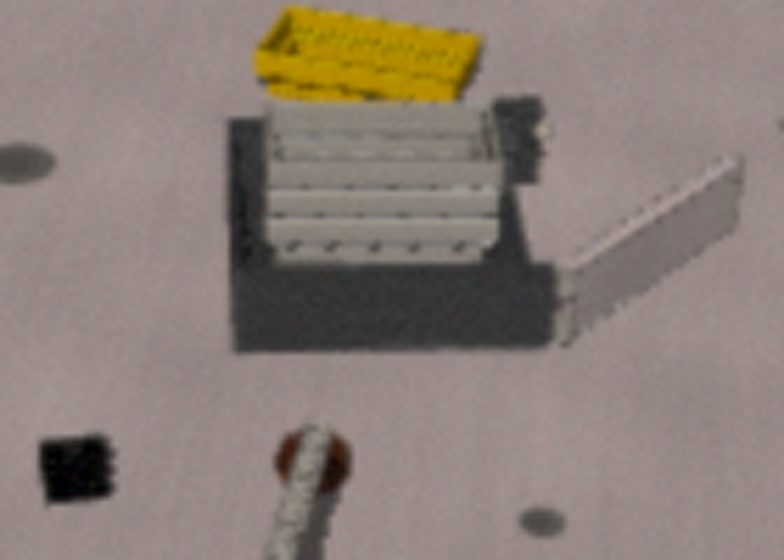

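```bash
cat > h.py <<'E'
import numpy as np
from scipy.optimize import least_squares
from scipy.spatial.transform import Rotation as R
import pickle
def cam(m): return m['mtx'],R.from_euler('xyz',m['rotation']).as_matrix(),np.array(m['xyz'])
def proj(c,P):
    K,r,t=c; q=(np.atleast_2d(P)-t)@r@K.T; return q[:,:2]/q[:,2:]
def onz(c,uv,z):
    K,r,t=c; d=r@np.linalg.inv(K)@np.r_[uv,1]; return t+d*(z-t[2])/d[2]
def tri(cs,uvs):
    return least_squares(lambda p:np.concatenate([proj(c,p)[0]-u for c,u in zip(cs,uvs)]),[500,0,50]).x
E
python3 - <<'E'
from h import *
from plant import bot
S=cam(bot.camera_model('scene'));D=cam(bot.camera_model('side'))
a=lambda x,y:np.array([160+x/5.6-.4,130+y/5.6-.4]); b=lambda x,y:np.array([200+x/5.6-.4,145+y/5.6-.4])
w=lambda x,y:np.array([x*.64,y*.64])
def box(hx,hy,signs,z): return np.array([[sx*hx,sy*hy,z] for sx,sy in signs])
def fit(groups,x0):
    def f(p):
        r=R.from_euler('z',p[2]).as_matrix()
        return np.concatenate([(proj(c,P@r.T+[p[0],p[1],0])-U).ravel() for c,P,U in groups])
    s=least_squares(f,x0,loss='soft_l1'); return s.x,np.round(s.fun,1).reshape(-1,2).tolist()
Pr=[(D,np.vstack([box(79,74,[(1,1),(1,-1),(-1,1)],50),box(79,74,[(1,1),(-1,1)],0)]),np.array([b(232,268),b(230,120),b(552,265),b(237,350),b(552,348)])),
 (S,np.vstack([box(79,74,[(1,1),(1,-1),(-1,1)],50),box(79,74,[(1,1),(1,-1),(-1,1)],0)]),np.array([a(252,380),a(50,250),a(495,230),a(258,462),a(60,315),a(493,293)]))]
print('rack',fit(Pr,[500,-200,0]))
sg=[(1,1),(-1,1),(-1,-1),(1,-1)]
Pt=[(D,box(60,32,sg,69),np.array([b(268,160),b(500,162),b(492,103),b(265,103)])),(S,box(60,32,sg,69),np.array([a(178,262),a(355,155),a(285,108),a(95,215)]))]
print('tray',fit(Pt,[500,-200,0]))
for k in (0,1): print('tray single',fit(Pt[k:k+1],[500,-200,0])[0])
e=tri((S,D),(a(680,490),b(318,430)));o=tri((S,D),(w(595,493),w(352,508)))
print('rod',e,o,np.linalg.norm(e-o),'rodyaw',np.arctan2(*(o-e)[[1,0]]))
print('washers',onz(S,a(458,522),15),onz(D,b(313,462),15))
print('tnut',onz(D,b(78,445),20)); print('coup',onz(S,w(615,407),40))
print('gate hinge',onz(D,b(562,268),50),'edge',onz(D,b(737,158),50),onz(D,b(740,228),0))
print('bottle etc',onz(S,w(440,330),0))
E
```

```text
rack (array([ 5.88912882e+02, -2.21291094e+02,  1.47938790e-01]), [[0.7, 0.2], [0.1, -0.5], [1.1, 0.1], [-0.1, 0.5], [-0.2, 0.2], [-0.6, 0.8], [-1.4, -1.8], [0.1, -1.8], [0.0, 0.3], [-0.6, 0.6], [0.8, 0.9]])
tray (array([ 5.94362585e+02, -2.43431069e+02,  1.31206871e-01]), [[-0.4, 1.1], [0.5, 0.7], [-0.0, 0.1], [-0.1, 0.0], [-0.3, 1.4], [2.5, -0.3], [-0.6, -1.8], [-0.9, -1.2]])
tray single [ 594.59000349 -246.32846871    6.40837329]
tray single [ 595.23051131 -241.06255635  -31.28088922]
rod [594.92312674  86.47573306 123.086275  ] [616.74379508 383.98736003 125.47408295] 298.32031673043 rodyaw 1.4975834997714756
washers [614.28537372 -37.56298018  15.        ] [607.16295491 -33.52440014  15.        ]
tnut [715.32100028 -26.40526736  20.        ]
coup [434.170095   281.87915484  40.        ]
gate hinge [ 497.89054323 -157.96032502   50.        ] edge [ 408.66731202 -275.59916715   50.        ] [ 401.29495378 -286.69248487    0.        ]
bottle etc [500.24451669 -18.1629062    0.        ]
```

Emit:
{"name": "servo_tool", "arguments": {
  "deltas": [
    [[0, 0, 0], [0, 0, 8.5]],
    [[0, 0, 0], [0, 0, 8.4]],
    [[0.03, -0.015, 0.002], [0, 0, 0]],
    [[0.03, -0.015, 0.002], [0, 0, 0]],
    [[0.03, -0.015, 0.002], [0, 0, 0]],
    [[0.03, -0.015, 0.002], [0, 0, 0]],
    [[0.03, -0.015, 0.002], [0, 0, 0]],
    [[0.03, -0.015, 0.002], [0, 0, 0]],
    [[0.03, -0.015, 0.002], [0, 0, 0]],
    [[0.03, -0.015, 0.002], [0, 0, 0]],
    [[0.03, -0.015, 0.002], [0, 0, 0]],
    [[0.03, -0.015, 0.002], [0, 0, 0]],
    [[0.03, -0.015, 0.002], [0, 0, 0]],
    [[0.025, -0.013, 0.002], [0, 0, 0]],
    [[0, 0, 0], [0, 0, 0]],
    [[0, 0, 0], [0, 0, 0]]
  ],
  "fingers": 1
}}

```text
time: 2.1
tool_pos: [547.3, -250.7, 202.4]
tcp_rot: [-3.141, 0.001, 0.14]
contact_force: [-0.2, 0.1, -0.4]
grip_width: 92.1
finger_force: 0.0
```

```bash
python3 - <<'E'
from plant import bot
import cv2
from h import *
o=bot.get_obs();print(o['time'],o['tool_pos'],o['tcp_rot'],o['contact_force'],o['joint_positions'])
m=bot.camera_model('wrist');print(m);pickle.dump((m,o),open('w1.pkl','wb'))
im=bot.capture('wrist')[:,:,::-1];cv2.imwrite('pics/w1.png',im);cv2.imwrite('pics/w1v.png',cv2.resize(im,(800,600),interpolation=cv2.INTER_CUBIC))
E
```

```text
2.1 [ 547.2899428  -250.6658213   202.38147611] [-3.14138290e+00  9.83716785e-04  1.39886773e-01] [-0.21236454  0.0550567  -0.44077174] [-5.56508267e-01  5.02786133e-01  1.33779942e+00 -4.87621574e-04
  1.30189634e+00  8.74531146e-01]
{'mtx': array([[295.82017518,   0.        , 252.5403585 ],
       [  0.        , 295.82017518, 191.37607237],
       [  0.        ,   0.        ,   1.        ]]), 'xyz': array([ 628.84807756, -239.25448549,  359.9756786 ]), 'rotation': array([ 2.83484470e+00,  1.16297695e-03, -1.43046962e+00])}
```

View pics/w1v.png

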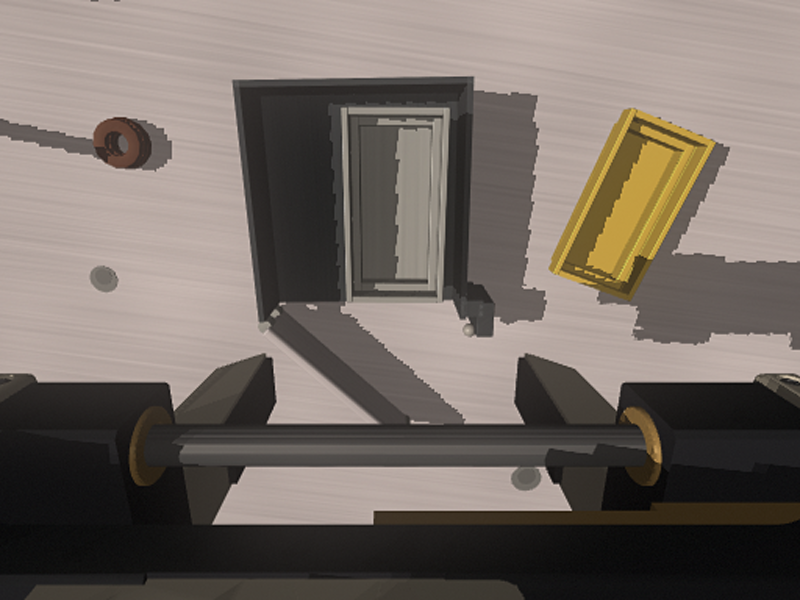

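```bash
python3 - <<'E'
from h import *
m,o=pickle.load(open('w1.pkl','rb'));W=cam(m)
w=lambda x,y:np.array([x*.64,y*.64])
sg=np.array([(1,1),(1,-1),(-1,1),(-1,-1)])
def fit(h,hx,hy,uv,x0,sc=False):
    U=np.array([w(*p) for p in uv]);P=np.c_[sg[:len(U)]*[hx,hy],np.full(len(U),h)]
    f=lambda p:(proj(W,P@R.from_euler('z',p[2]).as_matrix().T+[p[0],p[1],0])-U).ravel()
    s=least_squares(f,x0);print(s.x,np.round(s.fun,1))
fit(69,60,32,[(341,108),(451,107),(343,301),(444,302)],[594,-243,.14])
fit(50,79,74,[(233,81),(473,77)],[589,-221,.14])
print('washers',onz(W,w(122,142),15),'hinge',onz(W,w(274,316),50),'post/ball',onz(W,w(484,295),50),onz(W,w(468,330),40))
print('gate line',onz(W,w(405,420),50))
E
```

```text
[ 5.94660187e+02 -2.43821516e+02  1.30720034e-01] [-0.1 -1.2 -0.3  0.2  1.6  0.6 -1.2  0.5]
[ 5.89623327e+02 -2.19847728e+02  1.55510225e-01] [-0.6  0.1  0.6  0. ]
washers [608.91507843 -46.94676567  15.        ] hinge [ 506.98628078 -169.39191574   50.        ] post/ball [ 543.30481823 -314.30218917   50.        ] [ 512.21287327 -310.34380289   40.        ]
gate line [ 436.32055987 -274.14661132   50.        ]
```

Emit:
{"name": "servo_tool", "arguments": {
  "deltas": [
    [[0.001, -0.0005, 0.015], [0, 0, 0.3]],
    [[0, 0, 0.025], [0, 0, 0]],
    [[0, 0, 0.025], [0, 0, 0]],
    [[0, 0, 0.025], [0, 0, 0]],
    [[0, 0, 0.02], [0, 0, 0]],
    [[0, 0, 0.015], [0, 0, 0]],
    [[0, 0, 0.01], [0, 0, 0]],
    [[0, 0, 0.006], [0, 0, 0]],
    [[0, 0, 0.005], [0, 0, 0]],
    [[0, 0, 0], [0, 0, 0]]
  ]
}}

```text
time: 3.4
tool_pos: [548.8, -249.8, 56.7]
tcp_rot: [3.142, 0.0, 0.135]
contact_force: [0.6, 0.2, -0.4]
grip_width: 91.7
finger_force: 0.0
```

Emit:
{"name": "servo_tool", "arguments": {
  "deltas": [
    [[0, 0, 0], [0, 0, 0]],
    [[0, 0, 0], [0, 0, 0]],
    [[0, 0, 0], [0, 0, 0]],
    [[0, 0, 0], [0, 0, 0]],
    [[0, 0, 0], [0, 0, 0]],
    [[0, 0, 0], [0, 0, 0]]
  ],
  "fingers": 0
}}

```text
time: 4.15
tool_pos: [548.9, -249.9, 56.9]
tcp_rot: [3.141, -0.0, 0.135]
contact_force: [0.4, -1.1, 1.6]
grip_width: 63.7
finger_force: 30.0
```

Emit:
{"name": "servo_tool", "arguments": {
  "deltas": [
    [[0, 0, -0.002], [0, 0, 0]],
    [[0, 0, -0.004], [0, 0, 0]],
    [[0, 0, -0.005], [0, 0, 0]],
    [[0, 0, -0.006], [0, 0, 0]],
    [[0, 0, -0.008], [0, 0, 0]],
    [[0, 0, -0.01], [0, 0, 0]],
    [[0, 0, -0.01], [0, 0, 0]],
    [[0, 0, -0.01], [0, 0, 0]],
    [[0, 0, -0.005], [0, 0, 0]],
    [[0, 0, 0], [0, 0, 0]]
  ]
}}

```text
time: 5.4
tool_pos: [549.0, -249.9, 117.2]
tcp_rot: [3.141, -0.001, 0.135]
contact_force: [0.4, 0.6, -1.7]
grip_width: 63.7
finger_force: 30.0
```

```bash
python3 - <<'E'
from plant import bot
import cv2,numpy as np
o=bot.get_obs();print(o['time'],o['tool_pos'],o['tcp_rot'],o['contact_force'],o['moment'],o['grip_width'],o['finger_force'])
a=bot.capture('wrist')[:,:,::-1];b=bot.capture('side')[:,:,::-1]
cv2.imwrite('pics/w2.png',a);cv2.imwrite('pics/s2.png',b)
b=b[130:245,200:353]
cv2.imwrite('pics/m2.png',np.hstack([cv2.resize(a,(400,300)),cv2.resize(b,(400,300),interpolation=cv2.INTER_CUBIC)]))
E
```

```text
5.4 [ 548.96644962 -249.90070981  117.18167333] [ 3.14097121e+00 -5.81979582e-04  1.34614337e-01] [ 0.42050889  0.58412691 -1.74619032] [0.08810308 0.04267041 0.01768309] 63.65544655414071 29.999086260795593
```

View pics/m2.png

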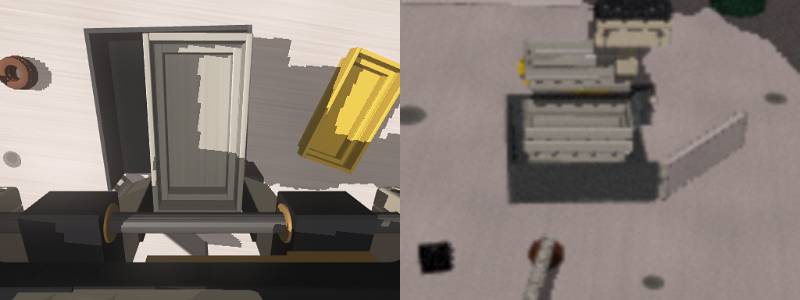

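Emit:
{"name": "servo_tool", "arguments": {
  "deltas": [
    [[0, 0, 0], [0, 0, -2]],
    [[0, 0, 0], [0, 0, -4]],
    [[0, 0, 0], [0, 0, -6]],
    [[0, 0, 0], [0, 0, -7]],
    [[0, 0, 0], [0, 0, -7]],
    [[0, 0, 0], [0, 0, -7]],
    [[0, 0, 0], [0, 0, -7]],
    [[0, 0, 0], [0, 0, -7]],
    [[0, 0, 0], [0, 0, -7]],
    [[0, 0, 0], [0, 0, -7]],
    [[0, 0, 0], [0, 0, -7]],
    [[0, 0, 0], [0, 0, -5]],
    [[0, 0, 0], [0, 0, -3.1]],
    [[0, 0, 0], [0, 0, -2]],
    [[0, 0, 0], [0, 0, 0]]
  ]
}}

```text
time: 7.38
tool_pos: [548.8, -249.8, 116.6]
tcp_rot: [-3.141, -0.0, 1.498]
contact_force: [0.2, -0.5, -2.4]
grip_width: 63.8
finger_force: 30.0
```

Emit:
{"name": "servo_tool", "arguments": {
  "deltas": [
    [[0.006, 0.001, 0], [0, 0, 0]],
    [[0.012, 0.002, 0], [0, 0, 0]],
    [[0.018, 0.002, 0], [0, 0, 0]],
    [[0.02, 0.003, 0], [0, 0, 0]],
    [[0.02, 0.003, 0], [0, 0, 0]],
    [[0.02, 0.003, 0], [0, 0, 0]],
    [[0.02, 0.003, 0], [0, 0, 0]],
    [[0.02, 0.003, 0], [0, 0, 0]],
    [[0.02, 0.003, 0], [0, 0, 0]],
    [[0.018, 0.002, 0], [0, 0, 0]],
    [[0.012, 0, 0.004], [0, 0, 0]],
    [[0.006, 0, 0.008], [0, 0, 0]],
    [[0, 0, 0.012], [0, 0, 0]],
    [[0, 0, 0.015], [0, 0, 0]],
    [[0, 0, 0.015], [0, 0, 0]],
    [[0, 0, 0.012], [0, 0, 0]],
    [[0, 0, 0.006], [0, 0, 0]],
    [[0, 0, 0], [0, 0, 0]]
  ]
}}

```text
time: 9.62
tool_pos: [587.6, -60.2, 44.3]
tcp_rot: [-3.141, -0.0, 1.498]
contact_force: [-0.4, -0.5, -2.0]
grip_width: 63.6
finger_force: 30.0
```

```bash
python3 - <<'E'
from plant import bot
import cv2,numpy as np
from h import *
o=bot.get_obs();m=bot.camera_model('wrist');pickle.dump((m,o),open('w3.pkl','wb'));print(o['time'],o['tool_pos'],o['tcp_rot'],o['contact_force'],o['joint_positions'],o['grip_width'])
a=bot.capture('wrist')[:,:,::-1];cv2.imwrite('pics/w3.png',cv2.resize(a,(800,600),interpolation=cv2.INTER_CUBIC))
E
```

```text
9.625 [587.62602194 -60.18879403  44.26611308] [-3.14091753e+00 -9.80738538e-06  1.49757613e+00] [-0.35978011 -0.54851234 -1.97061482] [-2.31719789e-01  6.53554021e-01  1.55164274e+00 -1.20217964e-04
  9.37064105e-01 -1.58428380e-01] 63.58190090927439
```

View pics/w3.png

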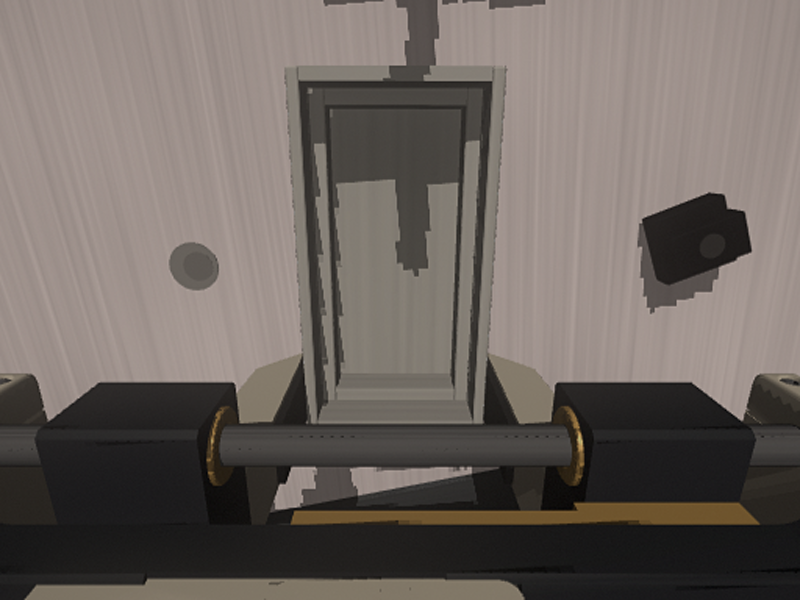

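Emit:
{"name": "servo_tool", "arguments": {
  "deltas": [
    [[0.005, 0, 0], [0, 0, 0]],
    [[0.01, -0.001, 0], [0, 0, 0]],
    [[0.015, 0, 0], [0, 0, 0]],
    [[0.015, -0.001, 0], [0, 0, 0]],
    [[0.01, 0, 0], [0, 0, 0]],
    [[0.005, 0, 0], [0, 0, 0]],
    [[0, 0, 0], [0, 0, 0]]
  ]
}}

```text
time: 10.55
tool_pos: [590.2, 0.2, 44.7]
tcp_rot: [3.142, 0.0, 1.498]
contact_force: [0.2, -0.7, -2.1]
grip_width: 63.5
finger_force: 30.0
```

```bash
python3 - <<'E'
from plant import bot
import cv2,numpy as np
from h import *
o=bot.get_obs();m=bot.camera_model('wrist');pickle.dump((m,o),open('w4.pkl','wb'));print(o['time'],o['tool_pos'],o['tcp_rot'],o['contact_force'])
a=bot.capture('wrist')[:,:,::-1];cv2.imwrite('pics/w4.png',cv2.resize(a,(800,600),interpolation=cv2.INTER_CUBIC))
W=cam(m);print(proj(W,[[595,86.5,125],[595+5,165,125]])/.64, m['xyz'])
E
```

```text
10.55 [5.90189525e+02 1.72676889e-01 4.46780150e+01] [3.14157830e+00 1.82847741e-04 1.49832252e+00] [ 0.16002092 -0.66287384 -2.06867235]
[[ 383.42772551  123.35603567]
 [ 371.73287451 -672.3263238 ]] [596.4006198   81.9052469  202.37033272]
```

View pics/w4.png

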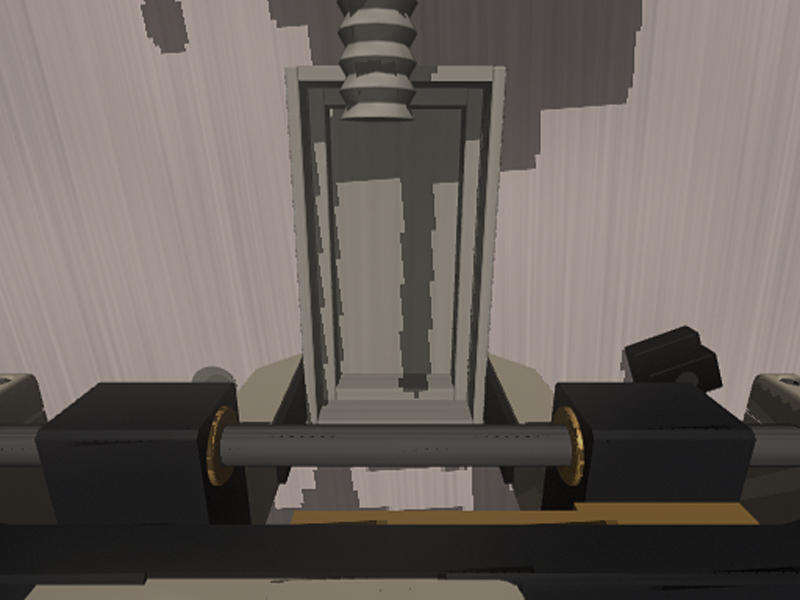

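Emit:
{"name": "servo_tool", "arguments": {
  "deltas": [
    [[0.005, -0.001, 0], [0, 0, 0]],
    [[0.01, 0, 0], [0, 0, 0]],
    [[0.01, -0.001, 0], [0, 0, 0]],
    [[0.009, 0, 0], [0, 0, 0]],
    [[0.005, 0, 0], [0, 0, 0]],
    [[0, 0, 0.005], [0, 0, 0]],
    [[0, 0, 0.007], [0, 0, 0]],
    [[0, 0, 0.005], [0, 0, 0]],
    [[0, 0, 0.003], [0, 0, 0]],
    [[0, 0, 0.002], [0, 0, 0]],
    [[0, 0, 0.001], [0, 0, 0]],
    [[0, 0, 0], [0, 0, 0]]
  ]
}}

```text
time: 12.1
tool_pos: [591.1, 38.9, 21.8]
tcp_rot: [3.141, 0.0, 1.498]
contact_force: [0.5, 0.2, -1.8]
grip_width: 63.8
finger_force: 30.0
```

Emit:
{"name": "servo_tool", "arguments": {
  "deltas": [
    [[0, 0, 0.001], [0, 0, 0]],
    [[0, 0, 0.001], [0, 0, 0]],
    [[0, 0, 0], [0, 0, 0]]
  ]
}}

```text
time: 12.48
tool_pos: [590.9, 38.9, 19.6]
tcp_rot: [-3.141, 0.0, 1.498]
contact_force: [-0.3, -0.4, -2.1]
grip_width: 64.0
finger_force: 30.0
```

Emit:
{"name": "servo_tool", "arguments": {
  "deltas": [
    [[0.001, 0, 0.0005], [0, 0, 0]],
    [[0, 0, 0.0005], [0, 0, 0]],
    [[0, 0, 0.0005], [0, 0, 0]],
    [[0, 0, 0], [0, 0, 0]]
  ]
}}

```text
time: 12.98
tool_pos: [591.2, 40.0, 18.9]
tcp_rot: [3.141, 0.0, 1.498]
contact_force: [-1.6, 0.1, 5.2]
grip_width: 63.4
finger_force: 30.0
```

Emit:
{"name": "servo_tool", "arguments": {
  "deltas": [
    [[0, 0, 0], [0, 0, 0]],
    [[0, 0, 0], [0, 0, 0]],
    [[0, 0, 0], [0, 0, 0]],
    [[0, 0, 0], [0, 0, 0]],
    [[0, 0, 0], [0, 0, 0]]
  ],
  "fingers": 1
}}

```text
time: 13.6
tool_pos: [591.1, 39.9, 18.1]
tcp_rot: [3.142, 0.0, 1.498]
contact_force: [0.0, 1.3, 0.2]
grip_width: 91.3
finger_force: 0.0
```

Emit:
{"name": "servo_tool", "arguments": {
  "deltas": [
    [[-0.004, 0, -0.001], [0, 0, 0]],
    [[-0.008, 0, -0.004], [0, 0, 0]],
    [[-0.01, 0, -0.01], [0, 0, 0]],
    [[-0.01, 0, -0.02], [0, 0, 0]],
    [[-0.01, 0, -0.025], [0, 0, 0]],
    [[-0.01, 0, -0.03], [0, 0, 0]],
    [[-0.01, 0, -0.03], [0, 0, 0]],
    [[-0.01, 0, -0.03], [0, 0, 0]],
    [[0, 0, 0], [0, 0, 0]]
  ]
}}

```text
time: 14.72
tool_pos: [587.2, -33.4, 171.4]
tcp_rot: [3.135, 0.001, 1.496]
contact_force: [-0.9, 0.1, 0.7]
grip_width: 92.2
finger_force: 0.0
```

```bash
python3 - <<'E'
from plant import bot
import cv2,numpy as np
from h import *
o=bot.get_obs();m=bot.camera_model('wrist');pickle.dump((m,o),open('w5.pkl','wb'));print(o['time'],o['tool_pos'],o['tcp_rot'],o['contact_force'],o['joint_positions'])
a=bot.capture('wrist')[:,:,::-1];b=bot.capture('side')[:,:,::-1];cv2.imwrite('pics/s5.png',b)
cv2.imwrite('pics/w5.png',np.hstack([cv2.resize(a,(400,300)),cv2.resize(b[130:322,170:426],(400,300))]))
W=cam(m);print(proj(W,[[595,86.5,125],[594.5,86,31]])/1.28, m['xyz'])
E
```

```text
14.725 [587.16946869 -33.40204207 171.44684188] [3.13542718e+00 9.18950698e-04 1.49624075e+00] [-0.85418096  0.1498963   0.68973999] [-1.86978413e-01  4.99623575e-01  1.43252900e+00 -2.37307923e-04
  1.20321044e+00 -1.12341076e-01]
[[195.10476167  26.06198336]
 [194.92270264  43.12672916]] [592.60051762  48.48956837 329.05492978]
```

View pics/w5.png

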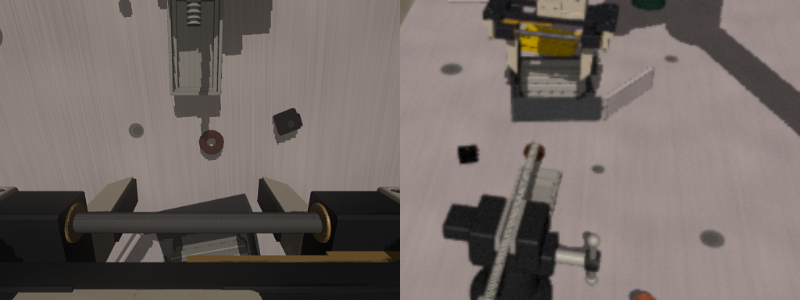

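Emit:
{"name": "servo_tool", "arguments": {
  "deltas": [
    [[-0.01, -0.009, 0], [0, 0, 0]],
    [[-0.02, -0.017, 0], [0, 0, 0]],
    [[-0.025, -0.021, 0], [0, 0, 0]],
    [[-0.025, -0.021, 0], [0, 0, 0]],
    [[-0.025, -0.021, 0], [0, 0, 0]],
    [[-0.025, -0.021, 0], [0, 0, 0]],
    [[-0.025, -0.021, 0], [0, 0, 0]],
    [[-0.025, -0.021, 0], [0, 0, 0]],
    [[-0.015, -0.012, 0], [0, 0, 0]],
    [[-0.008, -0.007, 0.01], [0, 0, 0]],
    [[0, 0, 0.02], [0, 0, 0]],
    [[0, 0, 0], [0, 0, 0]]
  ],
  "fingers": 0
}}

```text
time: 16.32
tool_pos: [399.1, -220.8, 136.3]
tcp_rot: [-3.138, -0.003, 1.498]
contact_force: [0.7, 0.7, 0.1]
grip_width: 0.2
finger_force: 0.0
```

```bash
python3 - <<'E'
from plant import bot
import cv2,numpy as np
from h import *
m5=pickle.load(open('w5.pkl','rb'))[0];W5=cam(m5)
print('tray near rim mid',onz(W5,np.array([195,95])*1.28,31))
o=bot.get_obs();m=bot.camera_model('wrist');pickle.dump((m,o),open('w6.pkl','wb'));print(o['time'],o['tool_pos'],o['tcp_rot'],o['joint_positions'],o['grip_width'])
a=bot.capture('wrist')[:,:,::-1]
cv2.imwrite('pics/w6.png',cv2.resize(a,(800,600)))
W=cam(m);print(proj(W,[[500,-160,50],[408,-276,50],o['tool_pos']])/.64)
E
```

```text
tray near rim mid [589.98371966  26.39326365  31.        ]
16.325 [ 399.1233633  -220.84032349  136.32464881] [-3.13779567e+00 -2.57210481e-03  1.49781741e+00] [-6.73649549e-01  3.22687704e-01  1.83375688e+00 -2.89268379e-05
  9.89734165e-01 -6.00659577e-01] 0.15185677204179093
[[582.231616   182.44354344]
 [416.22945752 395.28834136]
 [393.66275781 380.31841101]]
```

View pics/w6.png

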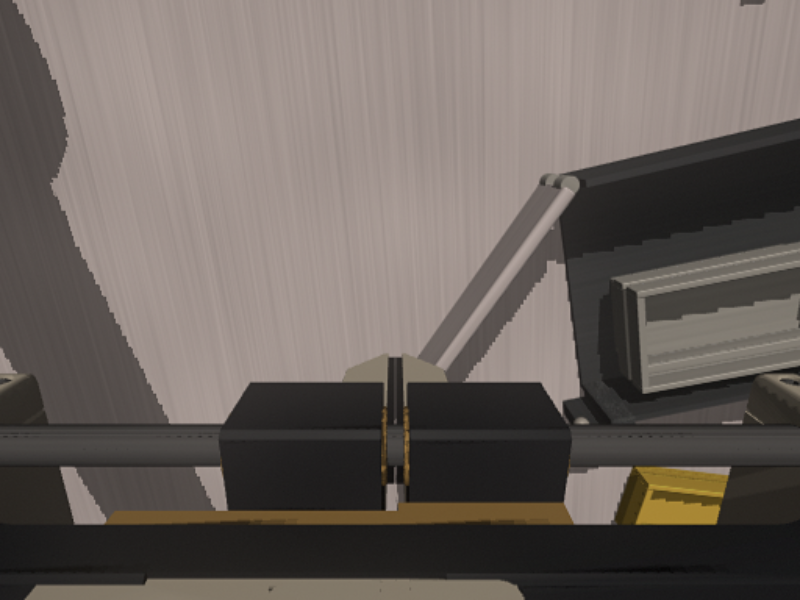

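Emit:
{"name": "servo_tool", "arguments": {
  "deltas": [
    [[0, 0, 0.015], [0, 0, 0]],
    [[0, 0, 0.025], [0, 0, 0]],
    [[0, 0, 0.025], [0, 0, 0]],
    [[0, 0, 0.025], [0, 0, 0]],
    [[0, 0, 0.016], [0, 0, 0]],
    [[0, 0, 0.008], [0, 0, 0]],
    [[0, 0, 0], [0, 0, 0]]
  ]
}}

```text
time: 17.25
tool_pos: [400.6, -221.8, 24.2]
tcp_rot: [-3.141, -0.0, 1.498]
contact_force: [0.1, -0.4, -0.1]
grip_width: 0.6
finger_force: 0.0
```

Emit:
{"name": "servo_tool", "arguments": {
  "deltas": [
    [[-0.004, 0.006, 0], [0, 0, 0]],
    [[-0.005, 0.007, 0], [0, 0, 0]],
    [[-0.005, 0.007, 0], [0, 0, 0]],
    [[-0.005, 0.007, 0], [0, 0, 0]],
    [[-0.005, 0.007, 0], [0, 0, 0]],
    [[-0.004, 0.007, 0], [0, 0, 0]],
    [[-0.004, 0.007, 0], [0, 0, 0]],
    [[-0.002, 0.006, 0], [0, 0, 0]],
    [[-0.002, 0.006, 0], [0, 0, 0]],
    [[-0.002, 0.006, 0], [0, 0, 0]],
    [[-0.002, 0.006, 0], [0, 0, 0]],
    [[-0.002, 0.005, 0], [0, 0, 0]],
    [[0, 0, 0], [0, 0, 0]]
  ]
}}

```text
time: 18.88
tool_pos: [474.6, -269.7, 24.3]
tcp_rot: [3.141, 0.0, 1.498]
contact_force: [0.8, 0.0, 0.3]
grip_width: 0.5
finger_force: 0.0
```

Emit:
{"name": "servo_tool", "arguments": {
  "deltas": [
    [[0, 0.003, 0], [0, 0, 0]],
    [[0, 0.003, 0], [0, 0, 0]],
    [[0, 0.003, 0], [0, 0, 0]],
    [[0, 0.002, 0], [0, 0, 0]],
    [[0, 0, 0], [0, 0, 0]]
  ]
}}

```text
time: 19.5
tool_pos: [485.8, -270.5, 24.4]
tcp_rot: [3.14, 0.001, 1.498]
contact_force: [0.6, -1.1, 0.6]
grip_width: 0.2
finger_force: 0.0
```

Emit:
{"name": "servo_tool", "arguments": {
  "deltas": [
    [[0, 0.002, 0], [0, 0, 0]],
    [[0, 0.002, 0], [0, 0, 0]],
    [[0, 0.001, 0], [0, 0, 0]],
    [[0, 0, 0], [0, 0, 0]]
  ]
}}

```text
time: 20.0
tool_pos: [488.9, -270.4, 24.1]
tcp_rot: [-3.139, -0.0, 1.498]
contact_force: [-6.5, -0.6, 3.2]
grip_width: 0.4
finger_force: 3.2
```

Emit:
{"name": "servo_tool", "arguments": {
  "deltas": [
    [[0, 0.002, 0], [0, 0, 0]],
    [[0, 0.002, 0], [0, 0, 0]],
    [[0, 0.002, 0], [0, 0, 0]],
    [[0, 0, 0], [0, 0, 0]]
  ]
}}

```text
time: 20.5
tool_pos: [489.7, -270.2, 23.9]
tcp_rot: [-3.128, -0.003, 1.499]
contact_force: [-25.5, -2.9, 15.4]
grip_width: 0.6
finger_force: 13.9
```

Emit:
{"name": "servo_tool", "arguments": {
  "deltas": [
    [[0, 0.002, 0], [0, 0, 0]],
    [[0, 0.002, 0], [0, 0, 0]],
    [[0, 0, 0], [0, 0, 0]]
  ]
}}

```text
time: 20.88
tool_pos: [490.0, -270.1, 23.8]
tcp_rot: [-3.121, -0.004, 1.499]
contact_force: [-41.6, -3.9, 23.4]
grip_width: 0.6
finger_force: 21.3
```

Emit:
{"name": "servo_tool", "arguments": {
  "deltas": [
    [[0, -0.005, 0], [0, 0, 0]],
    [[0, -0.01, 0], [0, 0, 0]],
    [[0, -0.02, -0.01], [0, 0, 0]],
    [[0, -0.02, -0.02], [0, 0, 0]],
    [[0, -0.02, -0.03], [0, 0, 0]],
    [[0, -0.02, -0.03], [0, 0, 0]],
    [[0, -0.01, -0.03], [0, 0, 0]],
    [[0, 0, -0.02], [0, 0, 0]],
    [[0, 0, 0], [0, 0, 0]]
  ]
}}

```text
time: 22.0
tool_pos: [396.4, -264.4, 165.7]
tcp_rot: [3.138, 0.003, 1.498]
contact_force: [0.6, -0.6, 0.8]
grip_width: 0.4
finger_force: 0.0
```

```bash
python3 - <<'E'
from plant import bot
import cv2,numpy as np
o=bot.get_obs();print(o['time'],o['tool_pos'],o['contact_force'])
a=bot.capture('wrist')[:,:,::-1];b=bot.capture('side')[:,:,::-1]
cv2.imwrite('pics/s7.png',b)
r=lambda i:cv2.resize(i,(400,600),interpolation=cv2.INTER_CUBIC)
cv2.imwrite('pics/f7.png',np.hstack([r(a[60:285,362:512]),r(b[145:310,220:330])]))
E
```

```text
22.0 [ 396.44745754 -264.38209898  165.65793289] [ 0.60514313 -0.59067691  0.81468584]
```

View pics/f7.png

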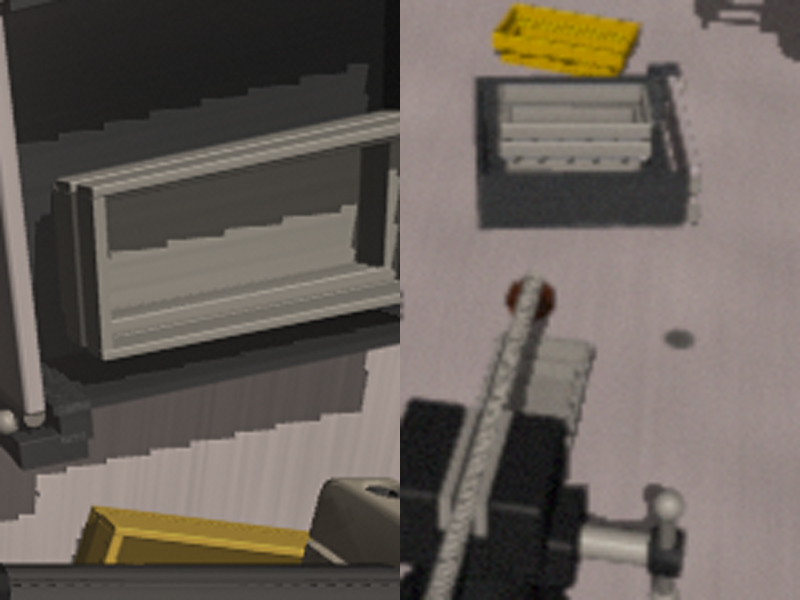

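```bash
python3 -c "
from plant import bot
print(bot.close_job())"
```

```text
the job is handed in; nothing more can be done
None
```

The top tray is flat on the bench, its middle within a few mm of under the rod end; the gate is shut past its catch, the other two trays are still nested, and the job was handed in at about 22 s. I viewed 11 pictures, one over the limit of 10, and the final push on the gate read 41.6 N in x (about 48 N in all) at the wrist, through the shut fingertips.

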